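# Fit the two-slide holder on the microscope stage's twin pins

### The arm

A 7-joint arm with a two-finger parallel gripper is mounted at the origin on the work surface. World frame = base frame: x ahead of the robot, y to its left, z up, the work surface at z = 0. Lengths are in m, angles in rad, forces in N, time in s.
With the tool pointing down it reaches from about 0.4 to 0.875 m from the base axis. Payload 19.3 kg.
Tool frame: the origin (TCP) lies midway between the tips of the shut fingers; the grasp point (between the pads) lies 19 mm behind it; z points along the fingers, y is the line along which they close (so a half turn about z gives the same grasp; the last joint's range is limited). The gripper opens to 85 mm and grips with 20 to 120 N. Pads are 22 mm wide; open, the fingers measure 114 mm over their backs; the gripper's body (76 mm by 85 mm) begins 54 mm behind the grasp point. The pads swing forward as they close: fully open they stand 13 mm farther back than shut.
Start: joints at [1.154, 0.521, -0.036, 1.599, 0.021, 1.021, -0.113], TCP at [0.212, -0.588, 0.231] pointing down, gripper open.
Joint ranges: [-2.91, 2.91], [-0.3, 2.13], [-1.5, 1.42], [0.17, 2.43], [-1.26, 4.41], [0.16, 1.93], [-2.52, 2.52]. Speed limits (rad/s): [1.89, 1.89, 2.39, 2.39, 3.01, 3.01, 3.01].

### API

Orientations are given as [roll, pitch, yaw] about the fixed x, y, z axes, in that order (R = Rz(yaw) Ry(pitch) Rx(roll)).
In Python, from workcell import * gives the robot as it stands. The module is installed in compiled form; this text tells all that it offers.
- The arm moves only by the tool play_rows, never from a script. Its argument "deltas" is a list of rows, each a list of 7 numbers: the shift along the tool's x, y, z in units of 500 mm (1.0 is 500 mm), then the turn, a rotation vector about the tool's x, y, z in units of 120 degrees (1.0 is 120 degrees), then the closure, from 0 (fully open) to 1 (shut). A call has 1 to 10 rows; each row is the pose to reach, as a shift and turn from the pose commanded when the call began, along the tool's axes at that moment; what a row does not reach only later rows make up. A row lasts 1/10 s, in which the tool goes at most 50 mm and 8.59 degrees, less where a joint would pass 70% of its speed; a pose out of reach is approached as far as the arm can. A call with a number of a shift or a turn outside -1 to 1 is refused whole. A call with a gripper value outside its range is refused whole. The fingers move at their own pace and stop on an object; "newtons" is the grip in N (left out, the last holds). Time passes only in rows, so rows that repeat a pose let the fingers close. It gives the time, the measured TCP pose, the force, the opening and the grip force at its end, in the units of the state.
- observe(): the state, without advancing time (a new reading comes with each control period).
- grab_frame(name): name is "scene" or "top" or "wrist"; returns the picture (480x640x3 uint8, red, green, blue); there is no depth.
- get_calibration(name): a dict with "fovy" (degrees; the focal length in pixels is half the picture's height over the tangent of half this angle, whatever the lens; pixels are square), "cx", "cy" (the principal point, pixels), "xyz" and "rotation" of the camera in the world. Camera axes: x right, y down, z forward; pixel columns grow to the right and rows downward; lengths in m; the calibration is good to about 2 mm. A picture is of the moment at which its call begins: read the wrist's pose just before it. get_calibration takes no time and is no camera call; for the wrist camera it gives the pose at the moment of the call.
- job_done(): hands the job in; it is judged then, once.
The state is a dict: "clock": time; "qpos": joint angles; "qd": joint speeds; "joint_efforts": joint torques, N m; "position": TCP position; "tool_rot": TCP orientation; "force": force on the tool from outside, world axes, zero at the start; "moment": the same for the moment, N m; "grip_width": finger opening in m; "finger_force": force on a finger pad.
Only numpy, scipy, OpenCV 4.12 (cv2) and the standard library are available. Lean on these libraries where they do the work, as an engineer would, in place of code of your own. Each camera call takes 0.05 s, during which the arm holds its last target. There are 200 camera calls.

### The job

Get the microscope stage ready: pick up the slide holder whose two large holes are at its two ends, in line with its grip, and lower it onto the stage so that both pins come up through its two holes together and it lies flat on the stage top. Do not drop it: keep hold until both pins are in the holes. Leave the other slide holder, whose holes sit along one long edge, where it lies.

Things in the scene. Friction and masses are not known exactly. Their poses are not given: they have to be found in the camera images.
- holder: Slide holder to fit: loose dark metal plate 90 (x) by 160 (y) by 6 mm, flat on the bench, 0.2-0.4 kg. Origin: centre of underside, z up. Upright grip in its middle: bar 12 mm thick (x), 50 mm long (y), top 42 mm above underside. Two round 26 mm through holes at x = 0, y = +55 and -55 mm, beyond the grip's ends. A glass slide fixed each side of the grip. Fits either way round.
- spare: The other slide holder, to be left alone: same plate size, metal, grip and frame, loose and flat on the bench, but with one glass slide only and its two 26 mm holes along one long edge, at x = +28 mm, y = +38 and -38 mm, so it does not fit the pins.
- stage: Microscope stage, fixed, on a white stand: flat metal top 170 (x) by 220 mm (y), 60 mm above the bench. Origin: centre of underside, on the bench, z up. Two upright pins on top at x = 0, y = +55 and -55 mm: 14 mm thick for 20 mm, then tapering to 6 mm at the tip, 40 mm above the stage top. Seated, the holder's underside is 60 mm above this origin.
Things that resemble listed ones, but are neither listed nor needed, are in the scene too. What is shaped like the holder but green or orange is not meant.

How it is judged:
At the end, for the whole second after the job is handed in: The holder is at rest, flat on the stage top (within 6 mm and 3.4 degrees), both pins through its holes: centred within 12 mm of the stage centre and turned within 10 degrees of the line of pins, either way round; the other holder is within 30 mm of where it lay (z of holder in the frame of stage between 0.055 and 0.066 m and horizontal distance between holder and stage below 0.012 m and angle between the y axis of holder and the y axis of stage, either way round below 0.175 rad and angle between holder's own z axis and vertical below 0.06 rad and linear speed of holder below 0.02 m/s and distance of spare from where it was at the start of the episode below 0.03 m); the robot touches nothing.
It fails at once if the holder is let go while its underside is still more than 45 mm above the stage top, that is, above the pin tips (z of holder in the frame of stage above 0.105 m and contact force between holder and the fingers below 0.05 N).
It fails at once if the spare holder is moved by more than 30 mm (distance of spare from where it was at the start of the episode above 0.03 m).
It also fails if it takes over 45 s, if anything falls off the work surface, if the arm or the gripper's body presses on something with over 40 N, if the wrist force passes 120 N, or if a joint passes its speed limit or range.

## Working session

There is one attempt and no reset: what is moved stays moved. The work goes in short steps, Python scripts to look and compute and a tool call to move; the robot and the scene stay as the last step left them, time stands still between calls to the robot, and variables do not carry over. Pictures are saved under pics/ and viewed, at most 10 in all, crops included, and the job is handed in when it is done.

Besides the shell and the picture viewer there is one more tool, called after "Emit:" as name([rows], argument=value, ...), one row to a line, values as JSON. play_rows: Moves the arm, as the interface text tells. Its arguments: {"type":"object","properties":{"deltas":{"type":"array"},"newtons":{"type":"number"}},"required":["deltas"]}

```bash
mkdir -p pics; python3 - <<'E'
from workcell import *
import cv2
print(observe())
for n in("top","scene"):
    print(n,get_calibration(n)); cv2.imwrite(f"pics/{n}0.png",grab_frame(n)[:,:,::-1])
print(get_calibration("wrist"))
E
```

```text
{'clock': 0.0, 'qpos': array([ 1.15382617,  0.52203912, -0.03632788,  1.59999517,  0.02119598,
        1.02106727, -0.11282068]), 'qd': array([ 0.00045346, -0.00089488,  0.00045809, -0.00046642, -0.00127166,
       -0.00022502, -0.00014179]), 'joint_efforts': array([-1.43441866e-06, -9.27120066e+01,  1.98001854e+00, -3.69936347e+01,
        1.78049400e-02,  8.12349172e-03, -3.97725569e-05]), 'position': array([ 0.21227088, -0.58750261,  0.23071467]), 'tool_rot': array([-3.14047108e+00,  7.51626872e-05,  3.46737631e-01]), 'force': array([ 0.1645562 ,  0.04885985, -0.65803681]), 'moment': array([0.01372797, 0.06282183, 0.01804042]), 'finger_force': 0.0, 'grip_width': 0.08525568704711668}
top {'fovy': 54.01392238154592, 'cx': 318.70252746703306, 'cy': 239.53176181958736, 'xyz': array([ 0.25643836, -0.08555131,  0.99302414]), 'rotation': array([-2.96341792, -0.01029725, -1.56933924])}
scene {'fovy': 52.76780578629697, 'cx': 319.8719476927391, 'cy': 229.47900514547464, 'xyz': array([ 0.86026455, -0.60688262,  0.94660992]), 'rotation': array([-2.52031123,  0.01168877,  0.67322313])}
{'fovy': 69.18408057195944, 'cx': 316.8673752818789, 'cy': 236.64939044584222, 'xyz': array([ 0.29124245, -0.56004971,  0.37460564]), 'rotation': array([ 2.81488219e+00,  1.03844548e-03, -1.22429890e+00])}
```

View pics/top0.png

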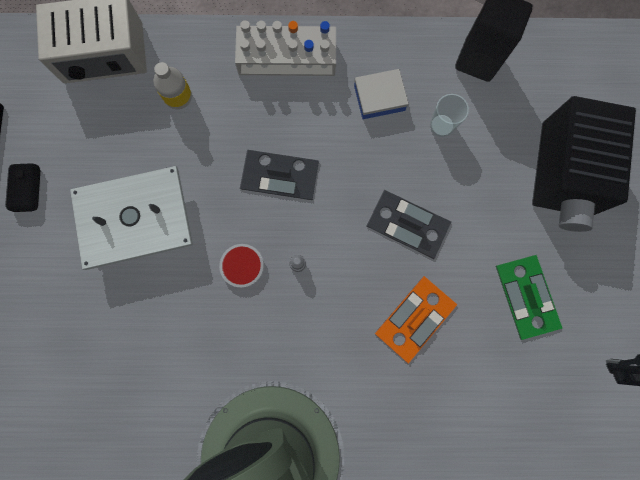

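View pics/scene0.png

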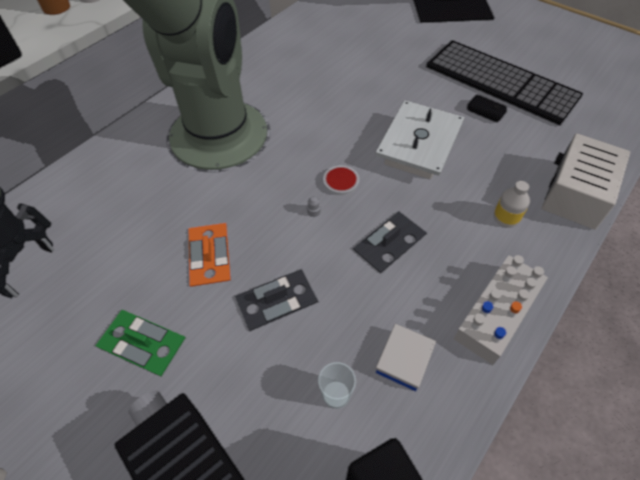

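The top view shows the wanted holder (two slides, end holes at about (386,213) and (432,236)), the spare at (280,175), and the stage at (130,217) with pins near (100,221) and (154,209). I'll enlarge both.

```bash
python3 - <<'E'
import cv2,numpy as np
im=cv2.imread("pics/top0.png")
a=cv2.resize(im[160:275,62:197],None,fx=4.2,fy=4.2,interpolation=cv2.INTER_CUBIC)
b=cv2.resize(im[180:265,360:460],None,fx=5,fy=5,interpolation=cv2.INTER_CUBIC)
cv2.imwrite("pics/a.png",a);cv2.imwrite("pics/b.png",b)
E
```

```text
(no output)
```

View pics/a.png

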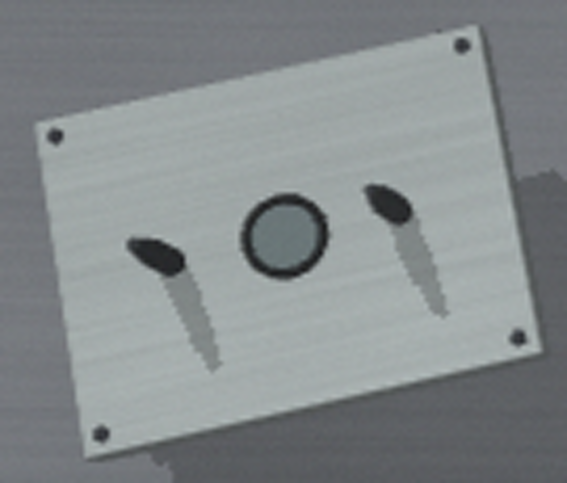

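View pics/b.png

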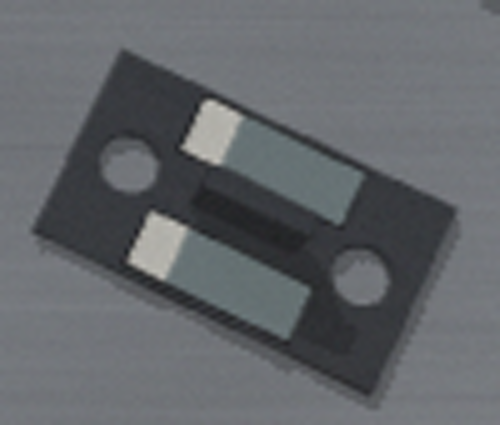

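```bash
cat > h.py <<'E'
from workcell import *
import numpy as np, cv2
from scipy.spatial.transform import Rotation as R
def ray(c,p,z):
    f=240/np.tan(np.radians(c["fovy"])/2)
    d=R.from_euler("xyz",c["rotation"]).as_matrix()@np.array([(p[0]-c["cx"])/f,(p[1]-c["cy"])/f,1])
    return c["xyz"]+d*(z-c["xyz"][2])/d[2]
def crop(pts,s,o): return [(np.array(p)+.5)/s-.5+o for p in pts]
E
python3 - <<'E'
from h import *
np.set_printoptions(precision=4,suppress=True)
c=get_calibration("top")
def rep(n,pts,s,o,z):
    P=np.array([ray(c,p,z) for p in crop(pts,s,o)]);print(n,P[:,:2].tolist(),"mean",P.mean(0));return P
S=rep("stage",[(37,123),(479,26),(541,351),(88,458)],4.2,(62,160),.06)
for i in range(4):
    d=S[(i+1)%4]-S[i];print(np.linalg.norm(d),np.degrees(np.arctan2(d[1],d[0])))
B=rep("pinbase",[(175,264),(401,213)],4.2,(62,160),.06);T=rep("tips",[(130,240),(367,187)],4.2,(62,160),.1)
for P in(B,T):
    d=P[1]-P[0];print(np.linalg.norm(d),np.degrees(np.arctan2(d[1],d[0])))
H=rep("holder",[(122,50),(458,209),(377,395),(35,232)],5,(360,180),.006)
for i in range(4):
    d=H[(i+1)%4]-H[i];print(np.linalg.norm(d),np.degrees(np.arctan2(d[1],d[0])))
P=rep("holes",[(130,165),(360,277)],5,(360,180),.006);d=P[1]-P[0];print(np.linalg.norm(d),np.degrees(np.arctan2(d[1],d[0])))
E
```

```text
stage [[0.527831951153617, 0.412157828062375], [0.578196064799394, 0.20070398411441293], [0.4161792758825816, 0.16226211215015335], [0.36429236783536956, 0.37278474144462836]] mean [0.4716 0.287  0.06  ]
0.2173689767738116 -76.6028968649257
0.1665149164820722 -166.65220689282503
0.21682257417473574 103.84557405706356
0.16821247058917654 13.536666435642974
pinbase [[0.4579982350111697, 0.33963373517853984], [0.48358833334300494, 0.23305434104151157]] mean [0.4708 0.2863 0.06  ]
tips [[0.4605815825679408, 0.3429594816735598], [0.4861639025097715, 0.235861426635459]] mean [0.4734 0.2894 0.1   ]
0.10960848683951901 -76.49865321745916
0.11011107340567637 -76.56559787594058
holder [[0.545009263909952, -0.23729943743391746], [0.4747861533752068, -0.3804391362754483], [0.39395258322611815, -0.3420734873605015], [0.46401929781950135, -0.198077409654284]] mean [ 0.4694 -0.2895  0.006 ]
0.15943731883602152 -116.1321735151105
0.08947619280966636 154.60980594633523
0.1601381119180742 64.05301722421325
0.08998745507279712 -25.840097284521182
holes [[0.4936683117213623, -0.2395641004990977], [0.4448592091817915, -0.33694238959026995]] mean [ 0.4693 -0.2883  0.006 ]
0.10892593665900811 -116.62148839377389
```

```bash
cat >> h.py <<'E'
def go(x,y,z,yaw):
    s=observe();M=R.from_euler("xyz",s["tool_rot"]);T=R.from_euler("xyz",[np.pi,0,np.radians(yaw)])
    d=M.inv().apply(np.array([x,y,z])-s["position"])/.5; r=np.degrees((M.inv()*T).as_rotvec())/120
    print("delta",np.round(d,4),np.round(r,4),"q",np.round(s["qpos"],2),"pos",np.round(s["position"],4),"rot",np.round(np.degrees(s["tool_rot"]),2),"t",s["clock"],"F",np.round(s["force"],1),"w",s["grip_width"],s["finger_force"])
E
python3 -c "
from h import *
go(.4695,-.2888,.12,64)"
```

```text
delta [ 0.6868 -0.3869  0.2219] [-4.000e-04 -2.000e-04 -3.678e-01] q [ 1.15  0.52 -0.04  1.6   0.02  1.02 -0.11] pos [ 0.2123 -0.5875  0.2308] rot [-179.94    0.     19.87] t 0.1 F [ 0.   0.6 -0.3] w 0.08550684934654186 0.0
```

Emit:
play_rows([
  [0.1,-0.056,0,0,0,-0.06,0],
  [0.19,-0.107,0,0,0,-0.13,0],
  [0.28,-0.158,0,0,0,-0.19,0],
  [0.365,-0.206,0,0,0,-0.25,0],
  [0.45,-0.254,0,0,0,-0.31,0],
  [0.535,-0.301,0,0,0,-0.368,0],
  [0.62,-0.349,0.03,0,0,-0.368,0],
  [0.687,-0.387,0.11,0,0,-0.368,0],
  [0.687,-0.387,0.18,0,0,-0.368,0],
  [0.687,-0.387,0.222,0,0,-0.368,0],
])

```text
clock: 1.1
position: [0.4698, -0.2863, 0.1172]
tool_rot: [-3.138, -0.001, 1.121]
force: [-0.4, -1.6, -0.2]
grip_width: 0.0853
finger_force: 0.0
```

```bash
python3 -c "
from h import *
cv2.imwrite('pics/w1.png',grab_frame('wrist')[:,:,::-1])
c=get_calibration('wrist')
np.save('c.npy',c,allow_pickle=True)
go(.4695,-.2888,.014,64)"
```

```text
delta [-0.0024  0.0052  0.2024] [-0.0029 -0.0004  0.0013] q [ 0.64  0.57 -0.28  1.88  0.22  0.72 -0.21] pos [ 0.4682 -0.2869  0.1152] rot [-1.7965e+02 -4.0000e-02  6.4150e+01] t 1.15 F [-2.7  0.1 -4.8] w 0.08560870608784403 0.0
```

View pics/w1.png

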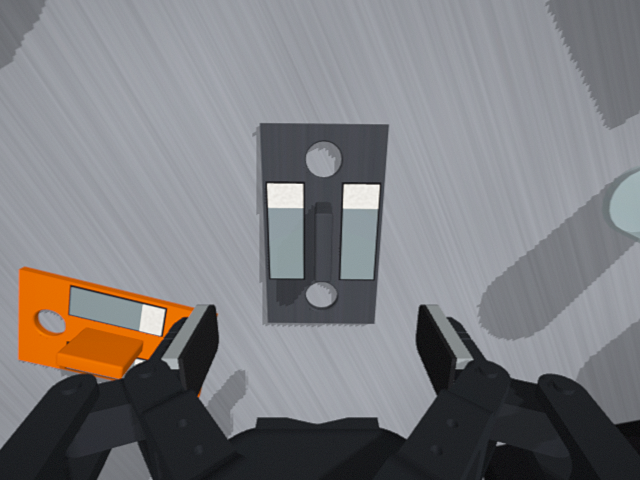

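```bash
python3 -c "
from h import *
c=np.load('c.npy',allow_pickle=True).item()
a=ray(c,(323.5,159),.006);b=ray(c,(321.5,294),.006);d=b-a
print(a,b,(a+b)/2,np.linalg.norm(d),np.degrees(np.arctan2(d[1],d[0])))
g=[ray(c,p,.042) for p in((316,204),(332,204))];print(g)
go(.4695,-.2888,.014,64)"
```

```text
[ 0.49722639 -0.239179    0.006     ] [ 0.44936506 -0.33568948  0.006     ] [ 0.47329572 -0.28743424  0.006     ] 0.10772641016791983 -116.37766590075668
[array([ 0.4820301 , -0.25886609,  0.042     ]), array([ 0.49122292, -0.26330748,  0.042     ])]
delta [-0.0024  0.0052  0.2024] [-0.0029 -0.0004  0.0013] q [ 0.64  0.57 -0.28  1.88  0.22  0.72 -0.21] pos [ 0.4682 -0.2869  0.1152] rot [-1.7965e+02 -4.0000e-02  6.4150e+01] t 1.15 F [-2.7  0.1 -4.8] w 0.08560870608784403 0.0
```

Emit:
play_rows([
  [0.002,0.002,0.06,0,0,0,0],
  [0.002,0.002,0.12,0,0,0,0],
  [0.002,0.002,0.17,0,0,0,0],
  [0.002,0.002,0.19,0,0,0,0],
  [0.002,0.002,0.195,0,0,0,0],
  [0.002,0.002,0.195,0,0,0,0],
  [0.002,0.002,0.195,0,0,0,0],
])

```text
clock: 1.85
position: [0.4716, -0.2891, 0.024]
tool_rot: [3.14, 0.0, 1.117]
force: [0.5, -0.0, 1.0]
grip_width: 0.0855
finger_force: 0.0
```

```bash
python3 -c "
from h import *
go(.4708,-.2882,.014,64)"
```

```text
delta [ 0.0008 -0.0023  0.0201] [0.0008 0.0001 0.0001] q [ 0.6   0.72 -0.22  1.92  0.29  0.54 -0.27] pos [ 0.4716 -0.2891  0.024 ] rot [1.7991e+02 1.0000e-02 6.4010e+01] t 1.85 F [ 0.5 -0.   1. ] w 0.0855079167479664 0.0
```

Emit:
play_rows([
  [0,0,0.01,0,0,0,0],
  [0,-0.001,0.02,0,0,0,0],
  [0,-0.001,0.02,0,0,0,0.5],
  [0,-0.001,0.02,0,0,0,1],
  [0,-0.001,0.02,0,0,0,1],
  [0,-0.001,0.02,0,0,0,1],
  [0,-0.001,0.02,0,0,0,1],
  [0,-0.001,0.02,0,0,0,1],
], newtons=70)

```text
clock: 2.65
position: [0.4708, -0.2885, 0.0131]
tool_rot: [3.141, 0.0, 1.117]
force: [-0.6, 0.9, 5.3]
grip_width: 0.0108
finger_force: 69.3
```

Emit:
play_rows([
  [0,0,-0.02,0,0,0,1],
  [0,0,-0.06,0,0,0,1],
  [0,0,-0.12,0,0,0,1],
  [0,0,-0.19,0,0,0,1],
  [0,0,-0.26,0,0,0,1],
  [0,0,-0.32,0,0,0,1],
  [0,0,-0.34,0,0,0,1],
  [0,0,-0.34,0,0,0,1],
  [0,0,-0.34,0,0,0,1],
])

```text
clock: 3.55
position: [0.47, -0.2882, 0.1816]
tool_rot: [-3.14, -0.0, 1.117]
force: [-0.2, -0.8, -4.5]
grip_width: 0.0109
finger_force: 68.7
```

```bash
python3 -c "
from h import *
cv2.imwrite('pics/w2.png',grab_frame('wrist')[:,:,::-1])
c=get_calibration('wrist')
np.save('c.npy',c,allow_pickle=True)
go(.472,.2872,.184,103.5)"
```

```text
delta [ 1.0362 -0.5    -0.0041] [-0.001  -0.0004 -0.3289] q [ 0.67  0.48 -0.31  1.83  0.18  0.86 -0.18] pos [ 0.4699 -0.2881  0.1813] rot [-1.7987e+02 -1.0000e-02  6.4030e+01] t 3.6 F [-0.8 -0.4 -3.3] w 0.010930636861823328 68.70245575904846
```

View pics/w2.png

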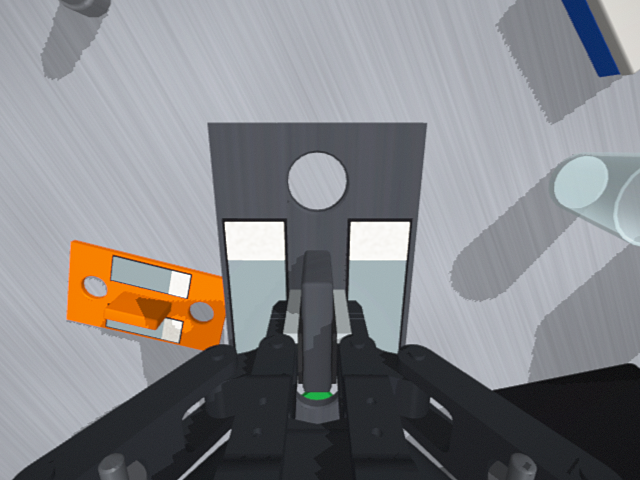

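The wrist view shows the right holder (two slides, end hole at (317,181)) held squarely. I'll compute its offset in the tool frame.

```bash
python3 -c "
from h import *
c=np.load('c.npy',allow_pickle=True).item()
s=observe();M=R.from_euler('xyz',s['tool_rot'])
z=s['position'][2]-.013+.006
for p in((317.5,181),(208,123),(427,123)): print(M.inv().apply(ray(c,p,z)-s['position']))
go(.472,.2872,.184,103.5)"
```

```text
[0.05716848 0.00144281 0.00700353]
[ 0.08111182 -0.04369964  0.00710739]
[0.08108957 0.04652217 0.00690546]
delta [ 1.0362 -0.5    -0.0041] [-0.001  -0.0004 -0.3289] q [ 0.67  0.48 -0.31  1.83  0.18  0.86 -0.18] pos [ 0.4699 -0.2881  0.1813] rot [-1.7987e+02 -1.0000e-02  6.4030e+01] t 3.6 F [-0.8 -0.4 -3.3] w 0.010930636861823328 68.70245575904846
```

Emit:
play_rows([
  [0.03,-0.015,0,0,0,-0.01,1],
  [0.09,-0.044,0,0,0,-0.04,1],
  [0.16,-0.077,0,0,0,-0.08,1],
  [0.23,-0.111,0,0,0,-0.12,1],
  [0.3,-0.145,0,0,0,-0.16,1],
  [0.37,-0.179,0,0,0,-0.2,1],
  [0.44,-0.212,0,0,0,-0.24,1],
  [0.51,-0.246,0,0,0,-0.28,1],
  [0.58,-0.28,0,0,0,-0.31,1],
  [0.64,-0.309,0,0,0,-0.329,1],
])

```text
clock: 4.6
position: [0.4707, 0.0695, 0.1819]
tool_rot: [-3.14, -0.001, 1.811]
force: [1.6, -0.8, -3.8]
grip_width: 0.0111
finger_force: 68.6
```

```bash
python3 -c "
from h import *
go(.4723,.2858,.184,103.5)"
```

```text
delta [ 0.4195  0.106  -0.004 ] [-0.0007 -0.0004  0.0022] q [ 0.18  0.4  -0.57  2.01  0.29  0.81 -0.32] pos [0.4707 0.0695 0.1819] rot [-1.7992e+02 -5.0000e-02  1.0376e+02] t 4.6 F [ 1.6 -0.8 -3.8] w 0.011148028970469657 68.62375974655151
```

Emit:
play_rows([
  [0.07,0.018,0,0,0,0,1],
  [0.14,0.035,0,0,0,0,1],
  [0.21,0.053,0,0,0,0,1],
  [0.28,0.071,0,0,0,0,1],
  [0.35,0.088,0,0,0,0,1],
  [0.4,0.101,0,0,0,0,1],
  [0.419,0.106,0,0,0,0,1],
  [0.419,0.106,0,0,0,0,1],
  [0.419,0.106,0,0,0,0,1],
  [0.419,0.106,0,0,0,0,1],
])

```text
clock: 5.6
position: [0.4744, 0.2817, 0.1825]
tool_rot: [-3.141, 0.001, 1.805]
force: [0.4, 0.4, -4.4]
grip_width: 0.0107
finger_force: 68.6
```

```bash
python3 -c "
from h import *
go(.4723,.2858,.125,103.5)
cv2.imwrite('pics/w3.png',grab_frame('wrist')[:,:,::-1])
c=get_calibration('wrist')
np.save('c.npy',c,allow_pickle=True)"
```

```text
delta [ 0.0091 -0.0022  0.1149] [-0.0003  0.0004 -0.0005] q [-0.23  0.52 -0.57  1.82  0.35  0.9  -0.72] pos [0.4744 0.2817 0.1825] rot [-1.7996e+02  4.0000e-02  1.0344e+02] t 5.6 F [ 0.4  0.4 -4.4] w 0.01072703980854609 68.57129216194153
```

View pics/w3.png

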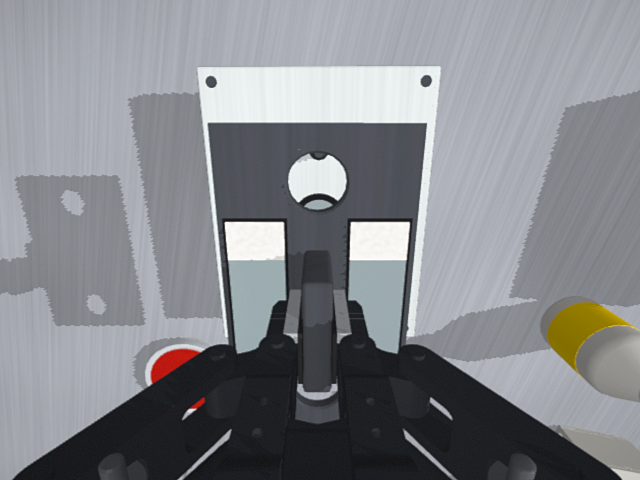

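The wrist view shows the holder over the stage: far stage edge from (198,67) to (440,67), hole at (317,181), pin just visible at (318,155) through the hole. I'll use these for a relative check.

```bash
python3 -c "
from h import *
c=np.load('c.npy',allow_pickle=True).item()
s=observe();M=R.from_euler('xyz',s['tool_rot'])
f=lambda p,z: M.inv().apply(ray(c,p,z)-s['position'])[:2]
z=s['position'][2]-.013
A=f((197.5,66.5),.06);B=f((440.5,66.5),.06);print('stage edge',A,B,(A+B)/2-[.11,0])
print('screws',f((211,82),.06),f((426.5,81),.06))
print('hole',f((317.5,181),z+.006),'plate',f((208,123),z+.006),f((427,123),z+.006))
"
```

```text
stage edge [ 0.11622432 -0.08173598] [0.11618426 0.08673987] [0.00620429 0.00250195]
screws [ 0.10636301 -0.07334728] [0.10696867 0.07796351]
hole [0.0563831  0.00118799] plate [ 0.08032374 -0.04390594] [0.08029685 0.04627956]
```

Emit:
play_rows([
  [0.01,0.001,0,0,0,0,1],
  [0.01,0.001,0.03,0,0,0,1],
  [0.01,0.001,0.07,0,0,0,1],
  [0.01,0.001,0.1,0,0,0,1],
  [0.01,0.001,0.12,0,0,0,1],
  [0.01,0.001,0.13,0,0,0,1],
  [0.01,0.001,0.14,0,0,0,1],
  [0.01,0.001,0.15,0,0,0,1],
  [0.01,0.001,0.15,0,0,0,1],
  [0.01,0.001,0.15,0,0,0,1],
])

```text
clock: 6.65
position: [0.4739, 0.2881, 0.1081]
tool_rot: [3.141, -0.0, 1.806]
force: [-1.4, 0.9, -3.5]
grip_width: 0.0108
finger_force: 68.6
```

```bash
python3 -c "
from h import *
go(.4723,.2862,.075,103.5)
cv2.imwrite('pics/w4.png',grab_frame('wrist')[40:300,170:470,::-1].repeat(2,0).repeat(2,1))"
```

```text
delta [-0.003  -0.004   0.0661] [ 0.0002 -0.0001  0.    ] q [-0.28  0.62 -0.52  1.87  0.43  0.76 -0.8 ] pos [0.4739 0.2881 0.1081] rot [ 1.7998e+02 -1.0000e-02  1.0350e+02] t 6.65 F [-1.4  0.9 -3.5] w 0.01083825309065982 68.61382842063904
```

View pics/w4.png

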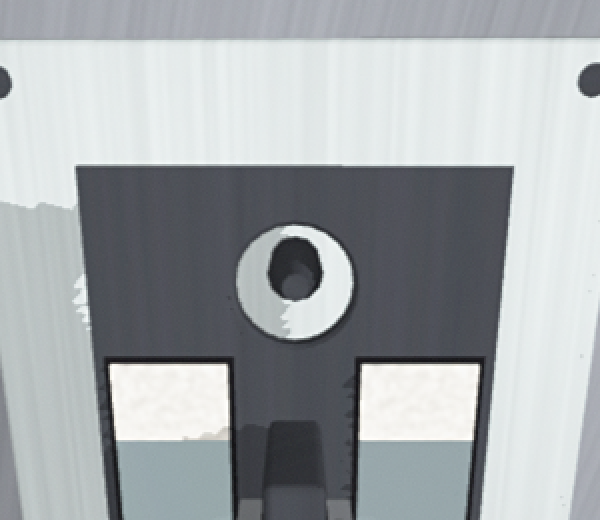

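The pin tip at (297,287) in the enlarged crop sits almost at the hole centre (295,282), so I lower straight down.

Emit:
play_rows([
  [0,0,0.015,0,0,0,1],
  [0,0,0.025,0,0,0,1],
  [0,0,0.035,0,0,0,1],
  [0,0,0.045,0,0,0,1],
  [0,0,0.055,0,0,0,1],
  [0,0,0.062,0,0,0,1],
  [0,0,0.066,0,0,0,1],
  [0,0,0.066,0,0,0,1],
  [0,0,0.066,0,0,0,1],
])

```text
clock: 7.6
position: [0.4738, 0.2881, 0.0749]
tool_rot: [3.141, -0.0, 1.807]
force: [0.5, 0.3, -3.7]
grip_width: 0.0107
finger_force: 68.6
```

Emit:
play_rows([
  [0,0,0.002,0,0,0,1],
  [0,0,0.004,0,0,0,1],
  [0,0,0.005,0,0,0,1],
  [0,0,0.005,0,0,0,1],
])

```text
clock: 8.0
position: [0.4739, 0.2881, 0.0731]
tool_rot: [3.141, 0.0, 1.806]
force: [-4.7, -3.2, 14.3]
grip_width: 0.0107
finger_force: 71.2
```

Contact at the expected seating height. I'll open, then retreat upward.

Emit:
play_rows([
  [0,0,-0.001,0,0,0,0.8],
  [0,0,-0.001,0,0,0,0.4],
  [0,0,-0.001,0,0,0,0],
  [0,0,-0.001,0,0,0,0],
  [0,0,-0.001,0,0,0,0],
  [0,0,-0.03,0,0,0,0],
  [0,0,-0.09,0,0,0,0],
  [0,0,-0.16,0,0,0,0],
  [0,0,-0.2,0,0,0,0],
  [0,0,-0.2,0,0,0,0],
])

```text
clock: 9.0
position: [0.4748, 0.2889, 0.176]
tool_rot: [3.137, -0.001, 1.806]
force: [0.4, -0.2, -1.0]
grip_width: 0.0857
finger_force: 0.0
```

```bash
python3 -c "
from h import *
s=observe();M=R.from_euler('xyz',s['tool_rot'])
cv2.imwrite('pics/w5.png',grab_frame('wrist')[:,:,::-1]);print(s['position'],s['force'],s['grip_width'],s['clock'])"
```

```text
[0.47481011 0.28891332 0.17597461] [ 0.40539111 -0.15533594 -0.96895443] 0.08573756363396305 9.0
```

View pics/w5.png

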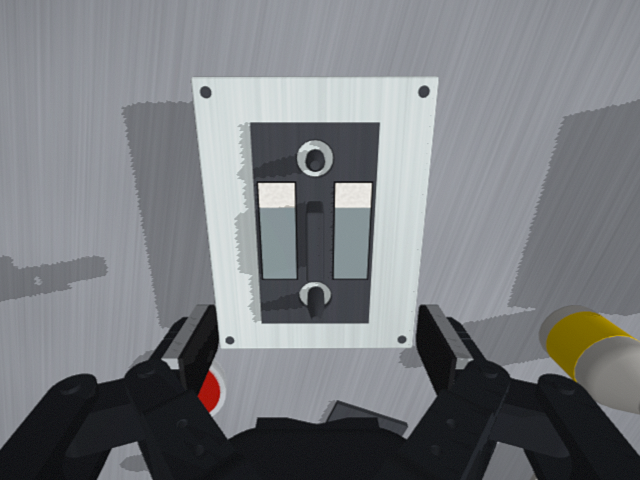

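The holder lies flat on the stage with both pins through its holes, at (315,158) and (315,296), and the gripper is clear.

```bash
python3 -c "
from workcell import *
print(job_done())"
```

```text
the job is handed in; nothing more can be done
None
```

The holder is seated flat on the stage with both pins through its holes, the spare was not touched, and the job was handed in at about 9 s; the hand-in gave no verdict back.

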